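Sockets back on the socket rail by size

TASK

The test line's fittings are changed, so clear the four loose steel sockets off the belt and put them back on the socket rail in order of size, one on each clip, pushed fully down over its post with the mouth up. The rail hangs on the wall by its eye, so the smallest socket goes on the clip next to the hanging eye and the largest on the clip farthest from it.

Things in the scene. Friction and masses are not known exactly. Their poses are not given: they have to be found in the camera images.
- socket_21_mid (a point): smallest of four loose plain steel hexagon sockets, upright, hexagonal mouth (21 mm across flats) up: outside diameter 32 mm, height 50 mm, straight-sided. Point: on its axis, half-way up (25 mm above its underside); z is its axis. Round about z. Its drive hole, centred in the underside, is 19.6 mm wide, 24 mm deep.
- socket_27_mid (a point): second smallest of four loose plain steel hexagon sockets, upright, hexagonal mouth (27 mm across flats) up: outside diameter 40 mm, height 53 mm, narrower neck (38 to 45 mm) over its lowest 18 mm, straight sides above. Point: on its axis, half-way up (26.5 mm above its underside); z is its axis. Round about z. Its drive hole, centred in the underside, is 19.6 mm wide, 24 mm deep.
- socket_34_mid (a point): second largest of four loose plain steel hexagon sockets, upright, hexagonal mouth (34 mm across flats) up: outside diameter 49 mm, height 57 mm, narrower neck (38 to 45 mm) over its lowest 18 mm, straight sides above. Point: on its axis, half-way up (28.5 mm above its underside); z is its axis. Round about z. Its drive hole, centred in the underside, is 19.6 mm wide, 24 mm deep.
- socket_41_mid (a point): largest of four loose plain steel hexagon sockets, upright, hexagonal mouth (41 mm across flats) up: outside diameter 58 mm, height 62 mm, narrower neck (38 to 45 mm) over its lowest 18 mm, straight sides above. Point: on its axis, half-way up (31 mm above its underside); z is its axis. Round about z. Its drive hole, centred in the underside, is 19.6 mm wide, 24 mm deep.
- clip_a_seat (a point): one of four like black clips on the rail (letters say nothing of their order). Point: on the axis of its upright round post, level with the clip's flat top, 15 mm above the bench, where a socket's underside rests; the post rises 22 mm above this point, 13 mm thick, tapering to 7 mm at the tip. z up, y along the rail, x across it. Fixed.
- clip_b_seat (a point): one of four like black clips on the rail (letters say nothing of their order). Point: on the axis of its upright round post, level with the clip's flat top, 15 mm above the bench, where a socket's underside rests; the post rises 22 mm above this point, 13 mm thick, tapering to 7 mm at the tip. z up, y along the rail, x across it. Fixed.
- clip_c_seat (a point): one of four like black clips on the rail (letters say nothing of their order). Point: on the axis of its upright round post, level with the clip's flat top, 15 mm above the bench, where a socket's underside rests; the post rises 22 mm above this point, 13 mm thick, tapering to 7 mm at the tip. z up, y along the rail, x across it. Fixed.
- clip_d_seat (a point): one of four like black clips on the rail (letters say nothing of their order). Point: on the axis of its upright round post, level with the clip's flat top, 15 mm above the bench, where a socket's underside rests; the post rises 22 mm above this point, 13 mm thick, tapering to 7 mm at the tip. z up, y along the rail, x across it. Fixed.
- rail_eye (a point): the end of the aluminium rail (300 mm long, 38 mm wide, fixed) that carries the dark steel hanging eye, which sticks out 49 mm; the other end has a black rubber cap. Point: middle of that end, 5 mm above the bench. The clips stand about 48, 116, 184 and 252 mm from it along the rail, each +-6 mm.

How it is judged:
At the end, for the whole second after the job is handed in: Each socket is on its own clip in order of size from the hanging eye (smallest next to it, largest farthest): its axis within 8 mm of the post's axis, its underside within 5 mm of the clip's top, tilted less than 0.1 rad, at rest (below 0.02 m/s) (((horizontal distance between socket_21_mid and clip_a_seat below 0.008 m and z of socket_21_mid in the frame of clip_a_seat below 0.03 m) or (horizontal distance between socket_21_mid and clip_b_seat below 0.008 m and z of socket_21_mid in the frame of clip_b_seat below 0.03 m) or (horizontal distance between socket_21_mid and clip_c_seat below 0.008 m and z of socket_21_mid in the frame of clip_c_seat below 0.03 m) or (horizontal distance between socket_21_mid and clip_d_seat below 0.008 m and z of socket_21_mid in the frame of clip_d_seat below 0.03 m)) and horizontal distance between socket_21_mid and rail_eye below 0.082 m and angle between each of socket_21_mid, socket_27_mid, socket_34_mid, socket_41_mid's own z axis and vertical below 0.1 rad and linear speed of each of socket_21, socket_27, socket_34, socket_41 below 0.02 m/s and ((horizontal distance between socket_27_mid and clip_a_seat below 0.008 m and z of socket_27_mid in the frame of clip_a_seat below 0.0315 m) or (horizontal distance between socket_27_mid and clip_b_seat below 0.008 m and z of socket_27_mid in the frame of clip_b_seat below 0.0315 m) or (horizontal distance between socket_27_mid and clip_c_seat below 0.008 m and z of socket_27_mid in the frame of clip_c_seat below 0.0315 m) or (horizontal distance between socket_27_mid and clip_d_seat below 0.008 m and z of socket_27_mid in the frame of clip_d_seat below 0.0315 m)) and horizontal distance between socket_27_mid and rail_eye between 0.082 and 0.15 m and ((horizontal distance between socket_34_mid and clip_a_seat below 0.008 m and z of socket_34_mid in the frame of clip_a_seat below 0.0335 m) or (horizontal distance between socket_34_mid and clip_b_seat below 0.008 m and z of socket_34_mid in the frame of clip_b_seat below 0.0335 m) or (horizontal distance between socket_34_mid and clip_c_seat below 0.008 m and z of socket_34_mid in the frame of clip_c_seat below 0.0335 m) or (horizontal distance between socket_34_mid and clip_d_seat below 0.008 m and z of socket_34_mid in the frame of clip_d_seat below 0.0335 m)) and horizontal distance between socket_34_mid and rail_eye between 0.15 and 0.218 m and ((horizontal distance between socket_41_mid and clip_a_seat below 0.008 m and z of socket_41_mid in the frame of clip_a_seat below 0.036 m) or (horizontal distance between socket_41_mid and clip_b_seat below 0.008 m and z of socket_41_mid in the frame of clip_b_seat below 0.036 m) or (horizontal distance between socket_41_mid and clip_c_seat below 0.008 m and z of socket_41_mid in the frame of clip_c_seat below 0.036 m) or (horizontal distance between socket_41_mid and clip_d_seat below 0.008 m and z of socket_41_mid in the frame of clip_d_seat below 0.036 m)) and horizontal distance between socket_41_mid and rail_eye above 0.218 m); the robot touches nothing.
It also fails if it takes over 96 s, if anything falls off the work surface, if the arm or the gripper's body presses on something with over 40 N, if the wrist force passes 120 N, or if a joint passes its speed limit or range.

ROBOT

A 6-joint arm with a two-finger parallel gripper is mounted at the origin on a cart in front of the work surface, level with it; the furniture and walls round the work are solid. World frame = base frame: x ahead of the robot, y to its left, z up, the work surface at z = 0. Lengths are in m, angles in rad, forces in N, time in s.
With the tool pointing down it reaches from about 0.35 to 0.8 m from the base axis. Payload 7.3 kg.
Tool frame: the origin (TCP) lies midway between the tips of the shut fingers; the grasp point (between the pads) lies 19 mm behind it (bot.pinch_z is the distance from the TCP to the grasp point, in m); z points along the fingers, y is the direction in which the jaws open and shut (so a half turn about z gives the same grasp; the last joint's range is limited). The gripper opens to 85 mm and grips with 20 to 120 N. Pads are 22 mm wide; open, the fingers measure 114 mm over their backs; the gripper's body (76 mm by 85 mm) begins 54 mm behind the grasp point. The pads swing forward as they close: fully open they stand 13 mm farther back than shut.
Start: joints at [-1.327, 0.342, 1.524, -0, 1.275, -0.146], TCP at [0.2, -0.486, 0.231] pointing down, gripper open.
Joint ranges: [-2.53, 2.53], [-0.77, 2.02], [0.04, 2.7], [-1, 4.14], [0.28, 2.66], [-3.11, 3.11]. Speed limits (rad/s): [2.57, 2.57, 3.14, 3.14, 3.14, 3.14].

INTERFACE

Orientations are given as a unit quaternion [w, x, y, z].
In Python, from plant import monitor, optics, workorder, bot gives the robot as it stands.
- The arm moves only by the shell command python3 -m inch 'ROWS' [FORCE]. ROWS is JSON, a list of rows, each a list of 7 numbers: the shift along the tool's x, y, z in cm, then the turn, a rotation vector about the tool's x, y, z in degrees, then the opening in per cent of the stroke, from 0 (shut) to 100 (fully open). In form: [[x, y, z, wx, wy, wz, hand], ...]. A call has 1 to 8 rows; each row shifts and turns the pose as measured when the row begins, along the tool's axes as they then stand; what a row does not reach is not made up. A row lasts 1/12 s, in which the tool goes at most 41.7 mm and 7.16 degrees, less where a joint would pass 70% of its speed; a pose out of reach is approached as far as the arm can. A call is refused whole if a number of a shift passes 4.17 or a number of a turn 7.16, either way. A call with a gripper value outside its range is refused whole. The fingers move at their own pace and stop on an object; FORCE is the grip in N (left out, the last holds). Time passes only in rows, so rows that do not move let the fingers close. It gives the time, the measured TCP pose, the force and the opening at its end, in the units of the state.
- monitor.get_state(): the state, without advancing time (a new reading comes with each control period).
- optics.snapshot(name): name is "side" or "top"; returns (picture, depth): 420x560x3 uint8, blue, green, red; 420x560 float32, m along the optical axis (not along the pixel's ray), 0 where there is no reading.
- optics.camera_params(name): a dict with "vfov" (degrees; the focal length in pixels is half the picture's height over the tangent of half this angle, whatever the lens; pixels are square), "cx", "cy" (the principal point, pixels), "dist_coeffs" ([k1, k2, p1, p2, k3] as OpenCV has them; the pictures are not rectified), "R" (3x3) and "t" (3): a world point X has camera coordinates R X + t. Camera axes: x right, y down, z forward; pixel columns grow to the right and rows downward; lengths in m; the calibration is good to about 2 mm. A picture is of the moment at which its call begins. camera_params takes no time and is no camera call.
- workorder.finish_job(): hands the job in, once; it reports no verdict.
The state is a dict: "time": time; "q": joint angles; "dq": joint speeds; "effort": joint torques, N m; "tcp_pos": TCP position; "tool_rot": TCP orientation; "force": force on the tool from outside, world axes, zero at the start; "wrist_torque": the same for the moment, N m; "width": finger opening in m.
Only numpy, scipy, OpenCV 4.12 (cv2) and the standard library are available. Lean on these libraries where they do the work, as an engineer would, in place of code of your own. Each camera call takes 0.05 s, during which the arm holds its last target. There are 200 camera calls.

## Working session

There is one attempt and no reset: what is moved stays moved. The work goes in short steps, Python scripts to look and compute and a shell command to move; the robot and the scene stay as the last step left them, time stands still between calls to the robot, and variables do not carry over. Pictures are saved under pics/ and viewed, about 12 in all and at most 16, crops included, and the job is handed in when it is done.

```bash
ls; mkdir -p pics; python3 - <<'E'
from plant import monitor, optics, workorder, bot
import cv2,numpy as np
print(monitor.get_state(), bot.pinch_z)
for n in ("top","side"):
    p,d=optics.snapshot(n); cv2.imwrite(f"pics/{n}0.png",p); np.save(f"{n}0.npy",d); print(optics.camera_params(n))
E
```

```text
pics
{'time': 0.0, 'q': array([-1.32700355e+00,  3.42718422e-01,  1.52503535e+00,  9.35729029e-06,
        1.27540684e+00, -1.45982391e-01]), 'dq': array([ 4.03585315e-04, -2.59009821e-05, -1.77436875e-03, -1.51349354e-03,
        6.68841897e-04, -3.04363893e-04]), 'effort': array([ 2.08305205e-04, -4.33677220e+01, -2.46012157e+01, -1.97955642e-04,
        7.92350475e-03,  1.86016536e-09]), 'tcp_pos': array([ 0.19942117, -0.48520571,  0.2306218 ]), 'tool_rot': array([-7.83256853e-04,  9.81069409e-01,  1.93654847e-01, -3.38555985e-05]), 'force': array([-0.65523399, -0.36619292, -0.12169971]), 'wrist_torque': array([0.02493753, 0.022049  , 0.00907203]), 'width': 0.0853076268346968} 0.0187
{'vfov': 44.904238534492606, 'cx': 281.75089818141345, 'cy': 211.1937256832965, 'dist_coeffs': array([0.03141283, 0.        , 0.        , 0.        , 0.        ]), 'R': array([[-0.00477052, -0.99995711, -0.00793808],
       [-0.99070189,  0.00580541, -0.13592665],
       [ 0.13596691,  0.00721583, -0.9906871 ]]), 't': array([0.01429474, 0.5630966 , 1.05802247])}
{'vfov': 57.043441713028216, 'cx': 281.77906310525685, 'cy': 212.3986652394347, 'dist_coeffs': array([0.00468292, 0.        , 0.        , 0.        , 0.        ]), 'R': array([[-0.97940628, -0.20162394,  0.01054205],
       [-0.14215689,  0.65157954, -0.74514128],
       [ 0.14336934, -0.73129467, -0.66682332]]), 't': array([0.56487045, 0.10697868, 0.91946285])}
```

View pics/top0.png

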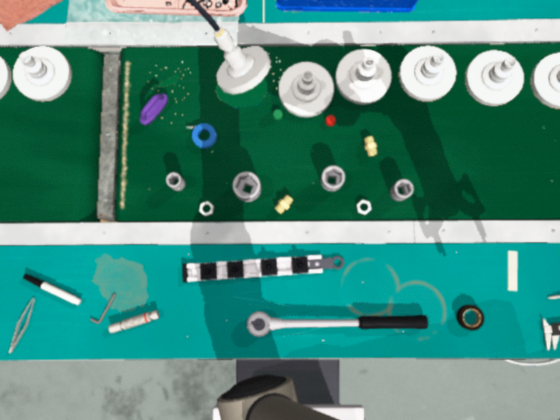

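View pics/side0.png

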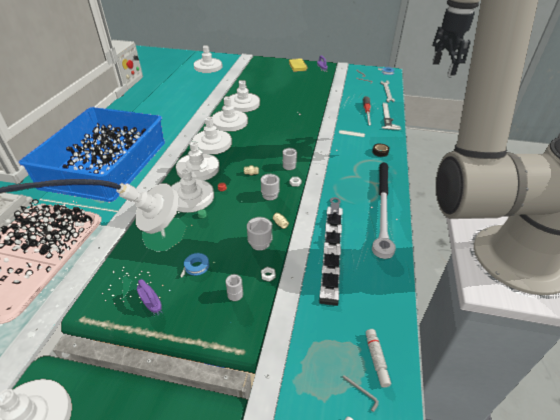

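The top view shows the sockets at about (175,181), (246,186), (332,178) and (403,189). The clips are at x≈208, 236, 268 and 299 with y≈268, and the eye is on the right (-y) at (335,262).

```bash
cat > h.py <<'E'
from plant import monitor, optics
import cv2,numpy as np
def cloud(n,d=None,p=None):
    if d is None: p,d=optics.snapshot(n)
    c=optics.camera_params(n); f=210/np.tan(np.radians(c['vfov']/2))
    K=np.array([[f,0,c['cx']],[0,f,c['cy']],[0,0,1]])
    v,u=np.mgrid[0:420,0:560].astype(np.float64)
    q=cv2.undistortPoints(np.stack([u.ravel(),v.ravel()],1)[:,None],K,c['dist_coeffs'])[:,0]
    z=d.ravel()
    X=np.c_[q*z[:,None],z]; W=(X-c['t'])@c['R']
    W[z==0]=np.nan
    return W.reshape(420,560,3),p,d
E
python3 - <<'E'
from h import *
T=cloud("top",np.load("top0.npy"))[0]; S=cloud("side",np.load("side0.npy"))[0]
for nm,(u,v) in dict(belt=(290,160),bench=(160,290),edge=(300,233),b2=(420,260)).items(): print(nm,T[v-2:v+3,u-2:u+3].reshape(-1,3).mean(0).round(4),T[v-2:v+3,u-2:u+3,2].std().round(4))
for u,v in [(175,181),(246,186),(332,178),(403,189)]:
    P=T[v-20:v+20,u-20:u+20].reshape(-1,3); c=T[v,u,:2]
    Q=P[P[:,2]>0.03]; print('top z max',np.nanpercentile(Q[:,2],[50,80,95]).round(4))
    zt=np.nanpercentile(Q[:,2],90); Q=Q[Q[:,2]>zt-0.008]
    cc,r=cv2.minEnclosingCircle(Q[:,:2].astype(np.float32)*1000); print(' T circ',np.round(cc,1),round(2*r,1),len(Q))
    A=S.reshape(-1,3); m=(np.hypot(A[:,0]-cc[0]/1e3,A[:,1]-cc[1]/1e3)<0.045)&(A[:,2]>zt-0.008)&(A[:,2]<zt+.01)
    cc,r=cv2.minEnclosingCircle(A[m][:,:2].astype(np.float32)*1000); print(' S circ',np.round(cc,1),round(2*r,1),m.sum(),np.percentile(A[m][:,2],90).round(4))
for n,A in (('top',T),('side',S)):
    p=cv2.imread(f'pics/{n}0.png')
    z=np.nan_to_num(A[...,2]); 
    g=np.clip(z/0.08,0,1)*255
    y0,y1,x0,x1=(160,290,150,430) if n=='top' else (140,310,210,360)
    a=cv2.resize(p[y0:y1,x0:x1],None,fx=2.8 if n=='top' else 2.6,fy=2.8 if n=='top' else 2.6,interpolation=2)
    cv2.imwrite(f'pics/{n}crop.png',a)
m=(T[...,2]>0.025)&(T[...,2]<0.06)&(T[...,0]<0.5)&(T[...,0]>0.3)&(abs(T[...,1])<0.35)
nc,l,st,ce=cv2.connectedComponentsWithStats(m.astype(np.uint8))
for i in range(1,nc):
    if st[i,4]>2: print(st[i],T[l==i].mean(0).round(4),T[l==i][:,2].max().round(4))
E
```

```text
belt [ 6.854e-01 -7.700e-03 -4.000e-04] 0.0023
bench [ 0.3961  0.2788 -0.0009] 0.0019
edge [nan nan nan] nan
b2 [ 4.586e-01 -2.914e-01 -3.000e-04] 0.0018
top z max [0.0473 0.0498 0.052 ]
 T circ [631.3 245.2] 32.6 108
 S circ [629.9 245.9] 33.3 116 0.0498
top z max [0.06   0.0626 0.0647]
 T circ [616.9  87.3] 58.8 270
 S circ [614.3  87.9] 60.7 202 0.0627
top z max [0.055  0.0575 0.0591]
 T circ [634.4 -98.3] 50.0 202
 S circ [632.  -98.1] 50.5 120 0.0577
top z max [0.0509 0.0534 0.0557]
 T circ [ 608.5 -248.7] 42.8 161
 S circ [ 604.2 -249.8] 45.9 75 0.0542
[297 262   6   6  28] [ 0.4485 -0.0257  0.0322] 0.0378
[266 264   6   6  26] [0.4442 0.0409 0.0329] 0.0381
[231 267   6   6  26] [0.4395 0.1143 0.0328] 0.04
[204 268   6   6  27] [0.4363 0.1718 0.0325] 0.0388
[247 312 101  25 937] [0.3258 0.0175 0.0324] 0.0446
[357 316  71  13 587] [ 0.3274 -0.2182  0.0282] 0.0356
[348 320   8   6  22] [ 0.3273 -0.1351  0.0267] 0.0309
```

View pics/topcrop.png

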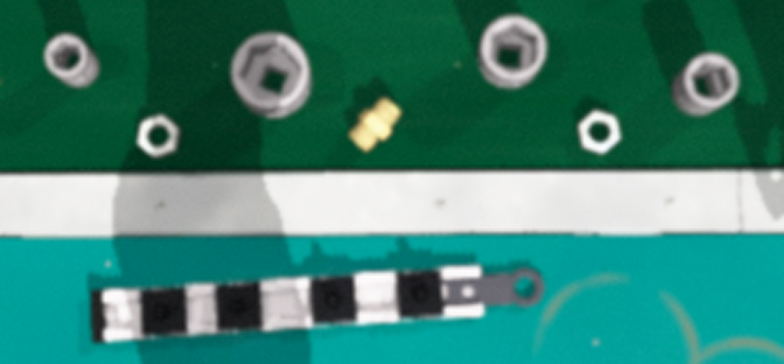

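Measured heights, diameters and post positions all match the specification. Jaws across the rail (tool y along world x) suits every pick and place, so I turn the tool first.

```bash
python3 -m inch '[[0,0,0,0,0,-7,100],[0,0,0,0,0,-7,100],[0,0,0,0,0,-7,100],[0,0,0,0,0,-7,100],[0,0,0,0,0,-7,100],[0,0,0,0,0,-7,100],[0,0,0,0,0,-7,100],[0,0,0,0,0,-7,100]]' 60
cat >> h.py <<'E'
from scipy.spatial.transform import Rotation as Ro
def to(*tg):
    "print tool-frame shift (cm) to world target with tool down, and turn left to make tool y=+x"
    s=monitor.get_state(); R=Ro.from_quat(s['tool_rot'],scalar_first=True).as_matrix()
    G=np.array([[0,1,0],[1,0,0],[0,0,-1.]])
    print('t',round(s['time'],2),'pos',s['tcp_pos'].round(4),'F',s['force'].round(1),'w',round(s['width'],4),'turn',np.degrees(Ro.from_matrix(R.T@G).as_rotvec()).round(1))
    for g in tg: print('  ->',g,'tool cm',(R.T@(np.array(g)-s['tcp_pos'])*100).round(2))
E
python3 -c "
from h import *
to((.606,-.249,.13))
T=cloud('top',np.load('top0.npy'))[0]
for v in range(215,250,3):print(v,T[v,150:430].reshape(-1,3)[:,[0,2]][~np.isnan(T[v,150:430,0])].mean(0).round(4))
S=cloud('side',np.load('side0.npy'))[0].reshape(-1,3)
for c in [(.4485,-.0257),(.4442,.0409),(.4395,.1143),(.4363,.1718)]:
  m=(np.hypot(S[:,0]-c[0],S[:,1]-c[1])<.02)&(S[:,2]>.025)&(S[:,2]<.05);print(S[m].mean(0).round(4),m.sum())
"
```

```text
time: 0.77
tcp_pos: [0.1989, -0.4832, 0.2271]
tool_rot: [-0.004, 0.768, 0.64, 0.002]
force: [0.7, -0.1, 1.0]
width: 0.0853
t 0.77 pos [ 0.1989 -0.4832  0.2271] F [ 0.7 -0.1  1. ] w 0.0853 turn [ -0.2  -0.5 -10.4]
  -> (0.606, -0.249, 0.13) tool cm [30.28 35.87  9.84]
215 [0.5598 0.    ]
218 [ 5.531e-01 -3.000e-04]
221 [ 0.5487 -0.0201]
224 [0.5393 0.003 ]
227 [0.5326 0.003 ]
230 [0.5259 0.0033]
233 [0.5192 0.0034]
236 [0.5126 0.0032]
239 [0.5059 0.0033]
242 [0.4993 0.0035]
245 [ 4.929e-01 -3.000e-04]
248 [ 0.4863 -0.0006]
[ 0.4463 -0.0242  0.0309] 22
[0.4422 0.0429 0.0314] 24
[0.4375 0.117  0.0307] 26
[0.4343 0.1749 0.0312] 28
```

```bash
python3 -m inch '[[0,0,0,0,0,-5.2,100],[0,0,0,0,0,-5.2,100],[1.9,3.4,0.8,0,0,0,100],[1.9,3.4,0.8,0,0,0,100],[1.9,3.4,0.8,0,0,0,100],[1.9,3.4,0.8,0,0,0,100],[1.9,3.4,0.8,0,0,0,100],[1.9,3.4,0.8,0,0,0,100]]' >/dev/null; python3 -m inch '[[1.9,3.4,0.8,0,0,0,100],[1.9,3.4,0.8,0,0,0,100],[1.9,3.4,0.8,0,0,0,100],[1.9,3.4,0.8,0,0,0,100],[0,0,0,0,0,0,100],[0,0,0,0,0,0,100]]'>/dev/null;  python3 -c "
from h import *
to((.606,-.249,.11))"
```

```text
t 1.93 pos [ 0.5472 -0.2772  0.1373] F [-0.2 -0.6 -0.1] w 0.0854 turn [-0.6 -0.8  0.7]
  -> (0.606, -0.249, 0.11) tool cm [2.71 5.94 2.72]
```

```bash
python3 -m inch '[[1.35,3.0,1.3,0,0,0,100],[1.35,3.0,1.3,0,0,0,100],[0,0,0,-0.5,-0.7,0.7,100],[0,0,0,0,0,0,100]]' >/dev/null;  python3 -c "
from h import *
to((.6065,-.249,.018))
cv2.imwrite('pics/a1.png',cv2.resize(optics.snapshot('side')[0][100:260,180:380],(800,640))[:600])
"
```

```text
t 2.27 pos [ 0.6063 -0.2497  0.1088] F [ 0.4 -0.5 -0.2] w 0.0857 turn [-0.2 -0.1 -0.2]
  -> (0.6065, -0.249, 0.018) tool cm [0.05 0.06 9.08]
```

View pics/a1.png

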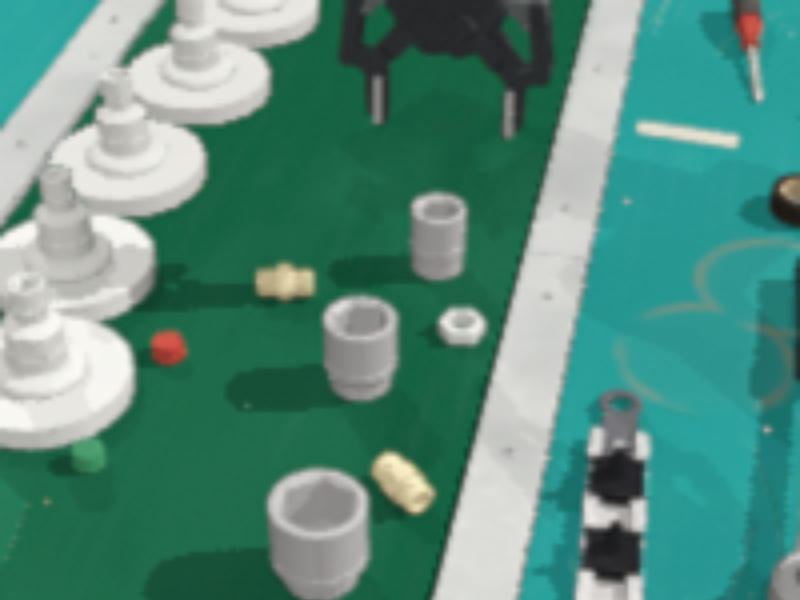

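The open fingers at (375,110) and (510,120) straddle the 27 socket at (438,235), and the way down is clear. Descend, close and lift.

```bash
python3 -m inch '[[0,0,3,0,0,0,100],[0,0,3,0,0,0,100],[0.05,0,2.6,0,0,0,100],[0,0,0.4,0,0,0,100],[0,0,0,0,0,0,100]]'; python3 -m inch '[[0,0,0,0,0,0,20],[0,0,0,0,0,0,20],[0,0,0,0,0,0,20],[0,0,0,0,0,0,20],[0,0,0,0,0,0,20],[0,0,0,0,0,0,20],[0,0,0,0,0,0,20],[0,0,0,0,0,0,20]]' 70;  python3 -m inch '[[0,0,-1,0,0,0,20],[0,0,-3,0,0,0,20],[0,0,-4,0,0,0,20],[0,0,-4,0,0,0,20],[0,0,0,0,0,0,20]]'
python3 -c "
from h import *
to((.443,.042,.13))"
```

```text
time: 2.73
tcp_pos: [0.6029, -0.2558, 0.022]
tool_rot: [0.001, 0.71, 0.704, 0.0]
force: [0.4, 0.3, -0.2]
width: 0.0854
time: 3.4
tcp_pos: [0.6045, -0.2595, 0.0305]
tool_rot: [0.006, 0.711, 0.703, 0.001]
force: [0.6, -0.4, -2.8]
width: 0.0375
time: 3.82
tcp_pos: [0.6008, -0.257, 0.1523]
tool_rot: [-0.0, 0.71, 0.704, -0.0]
force: [1.3, -0.8, -1.3]
width: 0.0382
t 3.82 pos [ 0.6008 -0.257   0.1523] F [ 1.3 -0.8 -1.3] w 0.0382 turn [-0.   0.  -0.5]
  -> (0.443, 0.042, 0.13) tool cm [ 29.75 -16.07   2.24]
```

```bash
python3 -c "
from h import *
a=[monitor.get_state()['tcp_pos'].round(4) for i in range(3)];print(a)
W,p,d=cloud('side');cv2.imwrite('pics/a2.png',cv2.resize(p[0:200,180:420],(720,600)))
W,p,d=cloud('top');print([monitor.get_state()['tcp_pos'].round(4)])
m=(np.hypot(W[...,0]-.60,W[...,1]+.257)<.06)&(W[...,2]>.08);print(m.sum())
"
```

```text
[array([ 0.6008, -0.257 ,  0.1523]), array([ 0.6008, -0.257 ,  0.1523]), array([ 0.6008, -0.257 ,  0.1523])]
[array([ 0.5981, -0.2555,  0.1454])]
6992
```

View pics/a2.png

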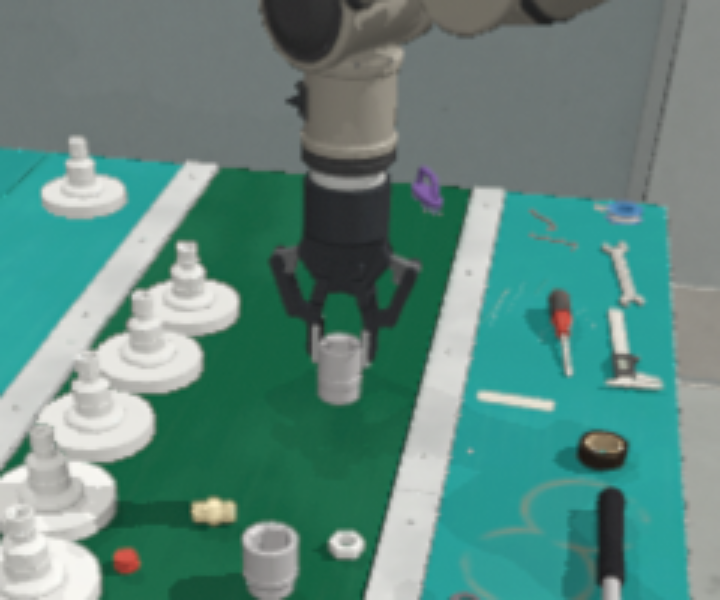

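The 27 socket hangs upright, but off-centre along the pads. Next I measure its offset in the hand.

```bash
cat >> h.py <<'E'
from scipy.optimize import least_squares
def held(r,zlo,zhi):
    "socket centre from bright points near TCP, heights relative to TCP; both cameras"
    for n in ('side','top'):
        W,p,d=cloud(n); t=monitor.get_state()['tcp_pos']; q=W-t
        hsv=cv2.cvtColor(p,cv2.COLOR_BGR2HSV)
        g=(hsv[...,2]>75)&(hsv[...,1]<60)
        m=g&(np.hypot(q[...,0],q[...,1])<.05)&(q[...,2]>-.07)&(q[...,2]<.04)
        P=q[m]; 
        if len(P)<15: print(n,'few',len(P)); continue
        B=P[(P[:,2]>zlo)&(P[:,2]<zhi)]
        s=least_squares(lambda c:np.hypot(B[:,0]-c[0],B[:,1]-c[1])-r,B[:,:2].mean(0)-np.array([.0,-.01])*0,loss='soft_l1',f_scale=.002) if len(B)>8 else None
        print(n,'tcp',t.round(4),'n',len(P),len(B),'z range rel',np.percentile(P[:,2],[1,99]).round(4),'centre rel',None if s is None else s.x.round(4),'bbox',P.min(0).round(3),P.max(0).round(3))
E
python3 -c "
from h import *
held(.02,-.03,-.003)
to()"
```

```text
side tcp [ 0.5971 -0.255   0.1431] n 351 86 z range rel [-0.0237  0.0366] centre rel [-0.0012  0.0082] bbox [-0.028 -0.01  -0.025] [0.026 0.033 0.039]
top tcp [ 0.5966 -0.2547  0.1418] n 47 9 z range rel [-0.0147  0.0273] centre rel [0.0002 0.0105] bbox [-0.004  0.023 -0.015] [0.014 0.031 0.027]
t 4.02 pos [ 0.5966 -0.2547  0.1418] F [ 0.1  0.7 -3. ] w 0.0377 turn [-0.9 -0.5 -0.6]
```

```bash
python3 -m inch '[[0,0.5,2.5,-0.9,-0.5,-0.6,20],[0,0.5,2.5,0,0,0,20],[0,0,2,0,0,0,20],[0,0,1,0,0,0,20],[0,0,0.5,0,0,0,20],[0,0,0.3,0,0,0,20],[0,0,0.1,0,0,0,20],[0,0,0,0,0,0,20]]' ; python3 -m inch '[[0,0,0,0,0,0,20],[0,0,0,0,0,0,20]]'
python3 -c "
from h import *
to((.606,-.255,.0305))"
```

```text
time: 4.68
tcp_pos: [0.6009, -0.2517, 0.039]
tool_rot: [-0.008, 0.707, 0.707, -0.002]
force: [-0.5, 1.9, -2.0]
width: 0.0379
time: 4.85
tcp_pos: [0.6016, -0.2522, 0.0405]
tool_rot: [-0.007, 0.707, 0.707, -0.002]
force: [-0.1, -0.3, -3.1]
width: 0.0381
t 4.85 pos [ 0.6016 -0.2522  0.0405] F [-0.1 -0.3 -3.1] w 0.0381 turn [-0.7 -0.4  0.1]
  -> (0.606, -0.255, 0.0305) tool cm [-0.29  0.45  0.99]
```

```bash
python3 -m inch '[[0,0,0.4,-0.7,-0.4,0,20],[0,0,0.3,0,0,0,20],[0,0,0.3,0,0,0,20],[0,0,0.2,0,0,0,20]]' ; python3 -m inch '[[0,0,0,0,0,0,100],[0,0,0,0,0,0,100],[0,0,0,0,0,0,100],[0.3,0,0,0,0,0,100],[0.3,0,0.3,0,0,0,100],[0.3,0,0.3,0,0,0,100],[0,0,0.2,0,0,0,100]]'
python3 -c "
from h import *
to()
W=cloud('top')[0];W2=cloud('side')[0]
for A in (W,W2):
  m=(np.hypot(A[...,0]-.604,A[...,1]+.244)<.06)&(A[...,2]>.01)&(A[...,2]<.025);P=A[m];print(len(P),P.min(0),P.max(0),P.mean(0))"
```

```text
time: 5.18
tcp_pos: [0.6038, -0.2535, 0.0323]
tool_rot: [0.004, 0.707, 0.707, 0.001]
force: [0.8, -0.1, -3.5]
width: 0.0381
time: 5.77
tcp_pos: [0.6061, -0.2449, 0.0269]
tool_rot: [0.007, 0.707, 0.707, 0.002]
force: [-0.4, 0.7, 0.1]
width: 0.0855
t 5.77 pos [ 0.6061 -0.2449  0.0269] F [-0.4  0.7  0.1] w 0.0855 turn [0.7 0.4 0. ]Traceback (most recent call last):
  File "<string>", line 6, in <module>
    m=(np.hypot(A[...,0]-.604,A[...,1]+.244)<.06)&(A[...,2]>.01)&(A[...,2]<.025);P=A[m];print(len(P),P.min(0),P.max(0),P.mean(0))
                                                                                                     ~~~~~^^^
    return umr_minimum(a, axis, None, out, keepdims, initial, where)
ValueError: zero-size array to reduction operation minimum which has no identity
```

```bash
python3 -m inch '[[0,0,0.5,0.5,0.3,0,100],[0,0,0.3,0,0,0,100],[0,0,0.1,0,0,0,20],[0,0,0.07,0,0,0,20],[0,0,0.07,0,0,0,20],[0,0,0.07,0,0,0,20],[0,0,0.07,0,0,0,20],[0,0,0.07,0,0,0,20]]' ; python3 -m inch '[[0,0,0,0,0,0,20],[0,0,-1,0,0,0,20],[0,0,-3,0,0,0,20],[0,0,-4,0,0,0,20],[0,0,-2,0,0,0,20],[0,0,-1,0,0,0,20],[0,0,-0.3,0,0,0,20]]'
python3 -c "
from h import *
held(.02,-.03,-.003)
to((.443,.042,.12))"
```

```text
time: 6.53
tcp_pos: [0.6057, -0.2456, 0.0143]
tool_rot: [0.001, 0.707, 0.707, -0.0]
force: [-0.9, 2.0, 2.9]
width: 0.0389
time: 7.12
tcp_pos: [0.6031, -0.2444, 0.1295]
tool_rot: [-0.004, 0.707, 0.707, -0.001]
force: [0.3, -0.0, -2.1]
width: 0.0391
side tcp [ 0.6032 -0.2444  0.1295] n 355 39 z range rel [-0.0109  0.0393] centre rel [-0.0017  0.0009] bbox [-0.03  -0.017 -0.012] [0.023 0.026 0.04 ]
top few 0
t 7.22 pos [ 0.6026 -0.2441  0.1277] F [-0.4  0.5 -2.2] w 0.0392 turn [-0.6 -0.3 -0. ]
  -> (0.443, 0.042, 0.12) tool cm [ 28.6  -15.95   1.06]
```

```bash
python3 -m inch '[[2,-1.1,0,-0.6,-0.3,0,20],[3.1,-1.75,0.05,0,0,0,20],[3.3,-1.85,0.05,0,0,0,20],[3.3,-1.85,0.05,0,0,0,20],[3.3,-1.85,0.05,0,0,0,20],[3.3,-1.85,0.05,0,0,0,20],[3.3,-1.85,0.05,0,0,0,20],[2,-1.1,0.05,0,0,0,20]]' >/dev/null; python3 -m inch '[[1.5,-0.8,0.1,0,0,0,20],[0.8,-0.4,0.1,0,0,0,20],[0.3,-0.2,0.1,0,0,0,20],[0,0,0,0,0,0,20]]'
python3 -c "
from h import *
to((.443,.042,.062))
held(.02,-.03,-.003)"
```

```text
time: 8.22
tcp_pos: [0.4385, 0.029, 0.1059]
tool_rot: [-0.011, 0.709, 0.706, -0.008]
force: [0.7, -0.5, -3.2]
width: 0.0391
t 8.22 pos [0.4385 0.029  0.1059] F [ 0.7 -0.5 -3.2] w 0.0391 turn [-1.5 -0.3 -0.2]
  -> (0.443, 0.042, 0.062) tool cm [1.28 0.56 4.38]
side tcp [0.4389 0.0285 0.106 ] n 532 54 z range rel [-0.0125  0.0396] centre rel [-0.0024  0.0011] bbox [-0.03  -0.017 -0.07 ] [0.025 0.024 0.04 ]
top few 0
```

```bash
python3 -m inch '[[0.6,0.3,1.5,-1.4,-0.3,0,20],[0.5,0.2,1.5,0,0,0,20],[0.2,0.1,0.8,0,0,0,20],[0,0,0.3,0,0,0,20],[0,0,0.1,0,0,0,20],[0,0,0.05,0,0,0,20]]'
python3 -c "
from h import *
to((.444,.041,.029))
p=optics.snapshot('side')[0];cv2.imwrite('pics/a3.png',cv2.resize(p[150:310,240:440],(800,640))[:600])
p=optics.snapshot('top')[0];cv2.imwrite('pics/a3t.png',cv2.resize(p[200:300,180:380],(800,400)))
"
```

```text
time: 8.82
tcp_pos: [0.451, 0.036, 0.0626]
tool_rot: [0.003, 0.711, 0.703, 0.001]
force: [-0.1, 0.1, -2.4]
width: 0.0388
t 8.82 pos [0.451  0.036  0.0626] F [-0.1  0.1 -2.4] w 0.0388 turn [ 0.3  0.1 -0.7]
  -> (0.444, 0.041, 0.029) tool cm [ 0.5  -0.72  3.36]
```

View pics/a3.png

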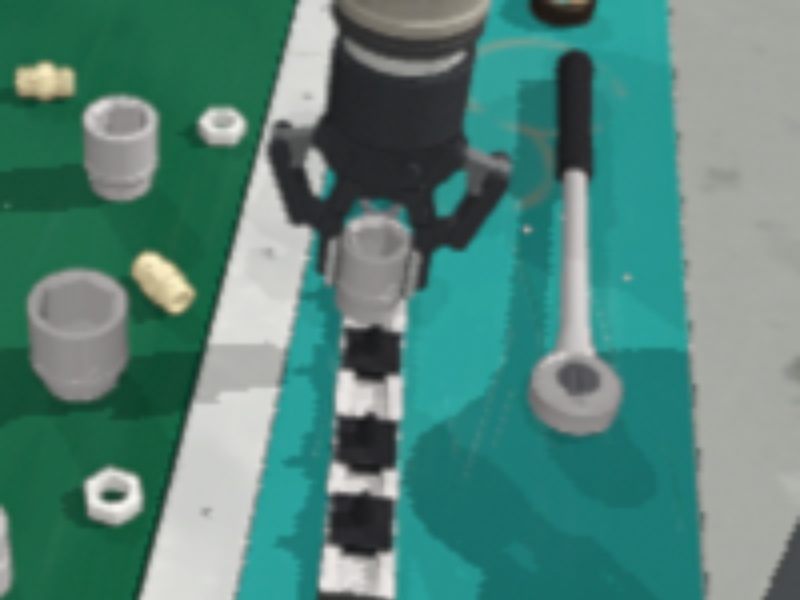

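The held socket is at (375,270), just up-rail of clip B at (372,352). Correct by +5 mm in y and -7 mm in x.

```bash
python3 -m inch '[[0.3,-0.4,0.4,0.3,0,-0.6,20],[0.2,-0.3,0.2,0,0,0,20],[0,0,0.1,0,0,0,20],[0,0,0.07,0,0,0,20]]'
python3 -c "
from h import *
held(.02,-.03,-.003)
to((.444,.041,.029))"
```

```text
time: 9.25
tcp_pos: [0.4442, 0.0412, 0.0559]
tool_rot: [0.002, 0.707, 0.707, 0.0]
force: [-0.1, -0.3, -3.0]
width: 0.0388
side tcp [0.444  0.0412 0.0558] n 673 47 z range rel [-0.0565  0.0397] centre rel [-0.0016  0.0006] bbox [-0.03  -0.039 -0.058] [0.05  0.048 0.04 ]
top tcp [0.4442 0.0412 0.0559] n 25 0 z range rel [-0.0584 -0.0438] centre rel None bbox [-0.015 -0.043 -0.058] [ 0.029 -0.038 -0.044]
t 9.35 pos [0.4442 0.0412 0.0559] F [ 0.3 -0.3 -1.7] w 0.039 turn [ 0.2  0.2 -0. ]
  -> (0.444, 0.041, 0.029) tool cm [-0.01 -0.03  2.69]
```

```bash
python3 -m inch '[[0,0,0.5,0,0,0,20],[0,0,0.6,0,0,0,20],[0,0,0.5,0,0,0,20],[0,0,0.4,0,0,0,20],[0,0,0.3,0,0,0,20],[0,0,0.2,0,0,0,20]]';python3 -c "
from h import *
to((.444,.041,.029))"
```

```text
time: 9.85
tcp_pos: [0.4451, 0.041, 0.0291]
tool_rot: [0.003, 0.707, 0.707, 0.001]
force: [-10.6, 0.4, 48.8]
width: 0.0388
t 9.85 pos [0.4451 0.041  0.0291] F [-10.6   0.4  48.8] w 0.0388 turn [ 0.3  0.2 -0. ]
  -> (0.444, 0.041, 0.029) tool cm [-0.   -0.11  0.01]
```

Seated: z matches and it is in contact. Release and rise.

```bash
python3 -m inch '[[0,0,-0.05,0,0,0,20],[0,0,0,0,0,0,100],[0,0,0,0,0,0,100],[0,0,0,0,0,0,100],[0,0,-1,0,0,0,100],[0,0,-3,0,0,0,100],[0,0,-3,0,0,0,100],[0,0,-2,0,0,0,100]]'; python3 -m inch '[[0,0,-1,0,0,0,100],[0,0,-0.3,0,0,0,100]]' > /dev/null; python3 -c "
from h import *
to((.633,-.098,.12))
A=cloud('side')[0]; m=(np.hypot(A[...,0]-.443,A[...,1]-.042)<.035)&(A[...,2]>.045)&(A[...,2]<.09);P=A[m];print(len(P),P[:,2].max())
P=P[P[:,2]>.057];print(cv2.minEnclosingCircle(P[:,:2].astype(np.float32)*1000),P.mean(0))"
```

```text
time: 10.52
tcp_pos: [0.4425, 0.0413, 0.1187]
tool_rot: [-0.001, 0.707, 0.707, -0.002]
force: [1.5, 0.0, -0.2]
width: 0.0858
t 10.68 pos [0.4447 0.0412 0.1362] F [ 0.3 -0.4  0.9] w 0.0855 turn [ 0.2  0.2 -0.1]
  -> (0.633, -0.098, 0.12) tool cm [-13.9   18.84   1.72]
260 0.07005392648459703
((442.8524169921875, 42.79281997680664), 21.15044593811035) [0.4429294  0.04457593 0.06464764]
```

```bash
python3 -m inch '[[-1.2,1.6,0.1,0,0,0,100],[-2.3,3.1,0.2,0,0,0,100],[-2.4,3.25,0.3,0,0,0,100],[-2.4,3.25,0.3,0,0,0,100],[-2.4,3.25,0.3,0,0,0,100],[-1.8,2.4,0.3,0,0,0,100],[-1,1.4,0.3,0,0,0,100],[-0.4,0.5,0.1,0,0,0,100]]' >/dev/null; python3 -m inch '[[0,0,0,0,0,0,100],[0,0,0.07,0,0,0,100]]'; python3 -c "
from h import *
to((.633,-.098,.085))"
```

```text
time: 11.57
tcp_pos: [0.6339, -0.1028, 0.1034]
tool_rot: [-0.004, 0.707, 0.707, -0.003]
force: [-0.6, 0.8, 0.3]
width: 0.0854
t 11.57 pos [ 0.6339 -0.1028  0.1034] F [-0.6  0.8  0.3] w 0.0854 turn [-0.6 -0.1  0.1]
  -> (0.633, -0.098, 0.085) tool cm [ 0.47 -0.07  1.84]
```

Descend with corrections to z≈0.035, check, then go on.

```bash
python3 -m inch '[[0.3,0,1,-0.6,0,0,100],[0.2,0,1.2,0,0,0,100],[0,0,0.5,0,0,0,100],[0,0,0.2,0,0,0,100],[0,0,0.07,0,0,0,100]]' >/dev/null; python3 -c "
from h import *
to((.633,-.098,.017))"
```

```text
t 11.98 pos [ 0.6291 -0.0929  0.0728] F [ 0.8 -0.4 -0.1] w 0.0853 turn [-0.2 -0.2  0.3]
  -> (0.633, -0.098, 0.017) tool cm [-0.53  0.41  5.57]
```

```bash
python3 -m inch '[[-0.25,0.2,0.5,-0.2,0,0,100],[-0.2,0.15,0.8,0,0,0,100],[0,0,1,0,0,0,100],[0,0,0.8,0,0,0,100],[0,0,0.6,0,0,0,100],[0,0,0.4,0,0,0,100],[0,0,0.2,0,0,0,100],[0,0,0.1,0,0,0,100]]' >/dev/null; python3 -c "
from h import *
to((.633,-.098,.018))"
```

```text
t 12.65 pos [ 0.6331 -0.0975  0.0255] F [-0.6  0.7  0.7] w 0.0853 turn [ 0.1 -0.1  0.3]
  -> (0.633, -0.098, 0.018) tool cm [-0.06 -0.01  0.75]
```

```bash
python3 -m inch '[[0,0,0.4,0,0,0,100],[0,0,0.2,0,0,0,30],[0,0,0.1,0,0,0,30],[0,0,0.07,0,0,0,30],[0,0,0.05,0,0,0,30],[0,0,0.05,0,0,0,30],[0,0,0.05,0,0,0,30]]' 80; python3 -m inch '[[0,0,0,0,0,0,30],[0,0,-1,0,0,0,30],[0,0,-3,0,0,0,30],[0,0,-3.5,0,0,0,30],[0,0,-2,0,0,0,30],[0,0,-1,0,0,0,30],[0,0,-0.4,0,0,0,30],[0,0,0,0,0,0,30]]'
python3 -c "
from h import *
held(.0245,-.03,-.003)
to((.4385,.1157,.13))"
```

```text
time: 13.23
tcp_pos: [0.6341, -0.0976, 0.0176]
tool_rot: [0.001, 0.705, 0.709, 0.002]
force: [-0.9, -0.1, 3.6]
width: 0.0475
time: 13.9
tcp_pos: [0.6307, -0.0969, 0.1286]
tool_rot: [-0.004, 0.705, 0.709, -0.0]
force: [0.6, 0.6, -3.2]
width: 0.047
side tcp [ 0.6305 -0.0969  0.128 ] n 492 57 z range rel [-0.0143  0.0396] centre rel [-0.0008 -0.0061] bbox [-0.034 -0.024 -0.016] [0.028 0.025 0.04 ]
top tcp [ 0.6301 -0.0968  0.127 ] n 40 0 z range rel [0.0035 0.0399] centre rel None bbox [-0.02   0.012  0.002] [-0.001  0.024  0.04 ]
t 14.0 pos [ 0.6301 -0.0968  0.127 ] F [ 0.7  0.7 -3.7] w 0.0476 turn [-0.5 -0.3  0.3]
  -> (0.4385, 0.1157, 0.13) tool cm [ 21.34 -19.05  -0.04]
```

```bash
python3 -m inch '[[1.5,-1.35,0,-0.5,-0.3,0.3,30],[2.7,-2.4,0.05,0,0,0,30],[3,-2.7,0.05,0,0,0,30],[3,-2.7,0.05,0,0,0,30],[3,-2.7,0.05,0,0,0,30],[3,-2.7,0.05,0,0,0,30],[2,-1.8,0.05,0,0,0,30],[1.2,-1.1,0.05,0,0,0,30]]' >/dev/null; python3 -m inch '[[0.6,-0.5,0.05,0,0,0,30],[0.2,-0.2,0.07,0,0,0,30],[0,0,0,0,0,0,30],[0,0,0.05,0,0,0,30]]'
python3 -c "
from h import *
to((.4385,.1157,.07))"
```

```text
time: 15.0
tcp_pos: [0.4335, 0.1097, 0.1079]
tool_rot: [-0.008, 0.709, 0.705, -0.008]
force: [0.8, 0.5, -2.7]
width: 0.0469
t 15.0 pos [0.4335 0.1097 0.1079] F [ 0.8  0.5 -2.7] w 0.0469 turn [-1.3  0.1 -0.3]
  -> (0.4385, 0.1157, 0.07) tool cm [0.61 0.59 3.78]
```

```bash
python3 -m inch '[[0.3,0.2,0.8,-1.2,0,-0.3,30],[0.2,0.1,1,0,0,0,30],[0.1,0,0.7,0,0,0,30],[0,0,0.4,0,0,0,30],[0,0,0.2,0,0,0,30],[0,0,0.1,0,0,0,30]]'>/dev/null
python3 -c "
from h import *
to((.4385,.1157,.06))
held(.021,-.014,-.003)"
```

```text
t 15.5 pos [0.4421 0.1115 0.0739] F [ 0.3 -0.7 -2.3] w 0.0473 turn [ 0.1  0.1 -0.3]
  -> (0.4385, 0.1157, 0.06) tool cm [ 0.42 -0.37  1.38]
side tcp [0.4421 0.1115 0.0739] n 810 50 z range rel [-0.0687  0.0399] centre rel [-0.0017 -0.002 ] bbox [-0.034 -0.033 -0.07 ] [0.029 0.048 0.04 ]
top few 0
```

```bash
python3 -m inch '[[0.3,-0.15,0.5,0,0,-0.2,30],[0.2,-0.1,0.4,0,0,0,30],[0,0,0.2,0,0,0,30],[0,0,0.1,0,0,0,30],[0,0,0.07,0,0,0,30]]'>/dev/null
python3 -c "
from h import *
to((.4395,.1165,.0326))
p=optics.snapshot('side')[0];cv2.imwrite('pics/a4.png',cv2.resize(p[180:310,260:420],(640,520)))"
```

```text
t 16.02 pos [0.4401 0.1173 0.0612] F [-0.1  0.2 -4.1] w 0.0471 turn [ 0.3  0.1 -0.1]
  -> (0.4395, 0.1165, 0.0326) tool cm [-0.07 -0.07  2.86]
```

View pics/a4.png

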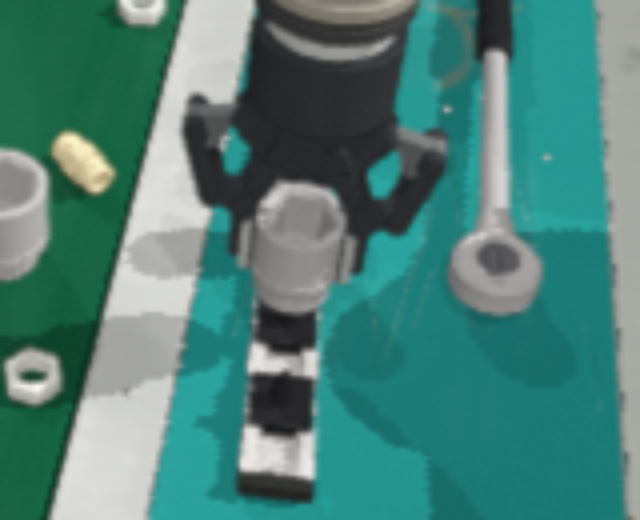

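The 34 socket is directly over clip C at (287,325), and D at (280,400) is free. Lower.

```bash
python3 -m inch '[[0,0,0.5,0.2,0,0,30],[-0.05,-0.05,0.6,0,0,0,30],[0,0,0.6,0,0,0,30],[0,0,0.4,0,0,0,30],[0,0,0.3,0,0,0,30],[0,0,0.25,0,0,0,30]]';python3 -c "
from h import *
to((.4395,.1165,.0326))"
```

```text
time: 16.57
tcp_pos: [0.44, 0.1166, 0.0324]
tool_rot: [0.001, 0.707, 0.707, 0.0]
force: [-7.0, -5.7, 48.8]
width: 0.0469
t 16.57 pos [0.44   0.1166 0.0324] F [-7.  -5.7 48.8] w 0.0469 turn [ 0.1  0.1 -0.1]
  -> (0.4395, 0.1165, 0.0326) tool cm [-0.01 -0.05 -0.02]
```

```bash
python3 -m inch '[[0,0,-0.05,0,0,0,30],[0,0,0,0,0,0,100],[0,0,0,0,0,0,100],[0,0,0,0,0,0,100],[0,0,-1,0,0,0,100],[0,0,-3,0,0,0,100],[0,0,-3,0,0,0,100],[0,0,-2,0,0,0,100]]'; python3 -m inch '[[0,0,-1,0,0,0,100],[0,0,-0.3,0,0,0,100],[0,0,0,0,0,0,100]]' > /dev/null; python3 -c "
from h import *
to((.6155,.0875,.12))
A=cloud('side')[0]; m=(np.hypot(A[...,0]-.4385,A[...,1]-.1157)<.035)&(A[...,2]>.045)&(A[...,2]<.09);P=A[m];print(len(P),P[:,2].max())
P=P[P[:,2]>.06];print(cv2.minEnclosingCircle(P[:,:2].astype(np.float32)*1000),P.mean(0))"
```

```text
time: 17.23
tcp_pos: [0.4382, 0.1164, 0.1225]
tool_rot: [-0.001, 0.708, 0.707, -0.003]
force: [-0.4, -0.4, -0.0]
width: 0.0852
t 17.48 pos [0.4411 0.1168 0.1412] F [-0.1  0.  -0.3] w 0.0856 turn [ 0.3  0.1 -0.1]
  -> (0.6155, 0.0875, 0.12) tool cm [-2.9  17.43  2.23]
427 0.07473697504056778
((437.7274475097656, 115.68820190429688), 25.664113998413086) [0.43829691 0.11701646 0.06852895]
```

```bash
python3 -m inch '[[-0.3,2,0.2,0,0,0,100],[-0.6,3.5,0.2,0,0,0,100],[-0.6,3.6,0.2,0,0,0,100],[-0.6,3.6,0.2,0,0,0,100],[-0.4,2.4,0.2,0,0,0,100],[-0.2,1.3,0.2,0,0,0,100],[-0.1,0.6,0.1,0,0,0,100],[0,0.2,0.1,0,0,0,100]]' >/dev/null; python3 -m inch '[[0,0,0,0,0,0,100],[0,0,0.07,0,0,0,100]]'; python3 -c "
from h import *
to((.6155,.0875,.085))"
```

```text
time: 18.37
tcp_pos: [0.6121, 0.0872, 0.1116]
tool_rot: [-0.005, 0.707, 0.707, -0.006]
force: [-0.4, 0.3, -0.5]
width: 0.0854
t 18.37 pos [0.6121 0.0872 0.1116] F [-0.4  0.3 -0.5] w 0.0854 turn [-0.9  0.1 -0. ]
  -> (0.6155, 0.0875, 0.085) tool cm [0.03 0.38 2.66]
```

```bash
python3 -m inch '[[0,0.2,0.6,-0.8,0,0,100],[0,0.1,1,0,0,0,100],[0,0,1,0,0,0,100],[0,0,0.6,0,0,0,100],[0,0,0.3,0,0,0,100],[0,0,0.1,0,0,0,100],[0,0,0.05,0,0,0,100]]' >/dev/null; python3 -c "
from h import *
to((.6155,.0875,.019))"
```

```text
t 18.95 pos [0.6105 0.0888 0.0722] F [-0.8  1.   1. ] w 0.0856 turn [-0.4  0.1  0.1]
  -> (0.6155, 0.0875, 0.019) tool cm [-0.12  0.53  5.32]
```

```bash
python3 -m inch '[[-0.1,0.3,0.5,-0.3,0,0,100],[0,0.2,0.8,0,0,0,100],[0,0,1,0,0,0,100],[0,0,0.8,0,0,0,100],[0,0,0.6,0,0,0,100],[0,0,0.4,0,0,0,100],[0,0,0.2,0,0,0,100],[0,0,0.1,0,0,0,100]]' >/dev/null; python3 -c "
from h import *
to((.6155,.0875,.019))"
```

```text
t 19.62 pos [0.6163 0.0875 0.0234] F [ 0.4 -0.   0.3] w 0.0855 turn [-0.   0.1  0.1]
  -> (0.6155, 0.0875, 0.019) tool cm [ 0.   -0.08  0.44]
```

```bash
python3 -m inch '[[0,0,0.3,0,0,0,100],[0,0,0.1,0,0,0,40],[0,0,0.07,0,0,0,40],[0,0,0.07,0,0,0,40],[0,0,0.05,0,0,0,40],[0,0,0.05,0,0,0,40],[0,0,0.05,0,0,0,40]]' 100; python3 -m inch '[[0,0,0,0,0,0,40],[0,0,-1,0,0,0,40],[0,0,-3,0,0,0,40],[0,0,-3.5,0,0,0,40],[0,0,-2,0,0,0,40],[0,0,-1.5,0,0,0,40],[0,0,-0.6,0,0,0,40],[0,0,-0.1,0,0,0,40]]'
python3 -c "
from h import *
held(.022,-.014,-.003)
to((.4355,.1735,.13))"
```

```text
time: 20.2
tcp_pos: [0.6169, 0.0875, 0.0188]
tool_rot: [0.001, 0.706, 0.708, 0.0]
force: [-2.9, -0.3, 4.7]
width: 0.0573
time: 20.87
tcp_pos: [0.6124, 0.0877, 0.135]
tool_rot: [-0.004, 0.706, 0.708, -0.005]
force: [-0.1, 0.3, -6.4]
width: 0.0568
side tcp [0.6123 0.0877 0.1346] n 689 44 z range rel [-0.0163  0.0397] centre rel [-0.0021 -0.0005] bbox [-0.039 -0.026 -0.018] [0.035 0.031 0.04 ]
top tcp [0.6118 0.0877 0.1336] n 17 0 z range rel [0.0027 0.0371] centre rel None bbox [-0.027 -0.015  0.002] [-0.002 -0.01   0.038]
t 20.97 pos [0.6118 0.0877 0.1336] F [ 1.  -1.  -6.1] w 0.057 turn [-0.9  0.1  0.1]
  -> (0.4355, 0.1735, 0.13) tool cm [  8.62 -17.61   0.61]
```

```bash
python3 -m inch '[[1,-2,0,-0.8,0,0.1,40],[1.7,-3.4,0.05,0,0,0,40],[1.7,-3.5,0.05,0,0,0,40],[1.7,-3.5,0.05,0,0,0,40],[1.2,-2.4,0.05,0,0,0,40],[0.7,-1.4,0.05,0,0,0,40],[0.3,-0.6,0.05,0,0,0,40],[0.1,-0.2,0.05,0,0,0,40]]' >/dev/null; python3 -m inch '[[0,0,0.05,0,0,0,40],[0,0,0.05,0,0,0,40],[0,0,0.05,0,0,0,40]]'
python3 -c "
from h import *
to((.437,.1730,.07))"
```

```text
time: 21.88
tcp_pos: [0.4295, 0.171, 0.1152]
tool_rot: [-0.005, 0.708, 0.706, -0.01]
force: [-0.4, 0.5, -6.0]
width: 0.0569
t 21.88 pos [0.4295 0.171  0.1152] F [-0.4  0.5 -6. ] w 0.0569 turn [-1.2  0.4 -0.2]
  -> (0.437, 0.173, 0.07) tool cm [0.23 0.84 4.5 ]
```

```bash
python3 -m inch '[[0.2,0.4,0.4,-1.1,0.3,-0.2,40],[0,0.3,0.5,0,0,0,40],[0,0,0.3,0,0,0,40],[0,0,0.1,0,0,0,40],[0,0,0.07,0,0,0,40]]'>/dev/null
python3 -c "
from h import *
to((.437,.1735,.06))
held(.022,-.014,-.003)"
```

```text
t 22.3 pos [0.4411 0.171  0.0999] F [ 0.1 -0.4 -6.7] w 0.057 turn [-0.   0.1 -0.2]
  -> (0.437, 0.1735, 0.06) tool cm [ 0.26 -0.41  3.99]
side tcp [0.4409 0.171  0.0998] n 802 31 z range rel [-0.016   0.0397] centre rel [-0.0016  0.0001] bbox [-0.038 -0.026 -0.067] [0.034 0.03  0.04 ]
top tcp [0.4408 0.1711 0.1   ] n 154 0 z range rel [-0.0651  0.0048] centre rel None bbox [-0.02  -0.049 -0.068] [ 0.021 -0.026  0.006]
```

```bash
python3 -m inch '[[0.15,-0.25,0.2,0,0,-0.2,40],[0.1,-0.15,0.2,0,0,0,40],[0,0,0.1,0,0,0,40],[0,0,0.07,0,0,0,40]]'>/dev/null
python3 -c "
from h import *
to((.437,.1735,.06))
p=optics.snapshot('side')[0];cv2.imwrite('pics/a5.png',cv2.resize(p[180:310,260:420],(640,520)))"
```

```text
t 22.73 pos [0.4365 0.1739 0.0943] F [ 0.3  0.1 -6.3] w 0.0567 turn [-0.   0.1 -0. ]
  -> (0.437, 0.1735, 0.06) tool cm [-0.04  0.05  3.43]
```

View pics/a5.png

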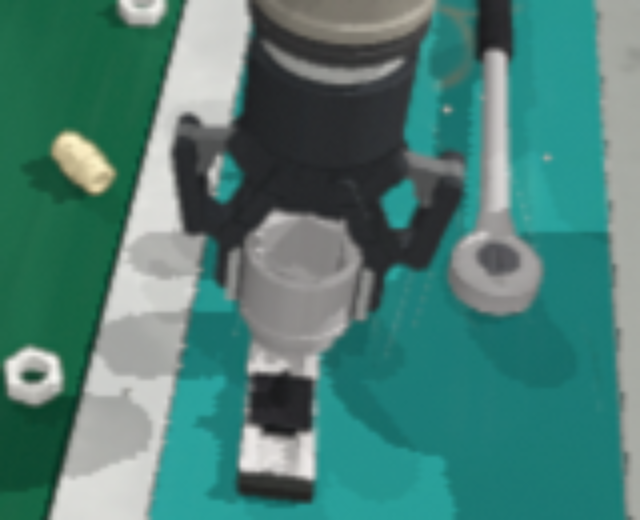

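The 41 socket at (300,280) hangs above clip D at (280,400), and the way down is clear.

```bash
python3 -m inch '[[0,0,0.6,0,0,0,40],[0,0.05,1,0,0,0,40],[0,0,0.8,0,0,0,40],[0,0,0.4,0,0,0,40],[0,0,0.2,0,0,0,40],[0,0,0.07,0,0,0,40]]'
python3 -c "
from h import *
to((.437,.1735,.034))
held(.022,-.014,-.003)"
```

```text
time: 23.28
tcp_pos: [0.4372, 0.1741, 0.0613]
tool_rot: [0.001, 0.707, 0.707, -0.0]
force: [0.0, 0.9, -5.4]
width: 0.0569
t 23.28 pos [0.4372 0.1741 0.0613] F [ 0.   0.9 -5.4] w 0.0569 turn [0.  0.1 0. ]
  -> (0.437, 0.1735, 0.034) tool cm [-0.06 -0.02  2.73]
side tcp [0.4372 0.1741 0.0614] n 1007 26 z range rel [-0.0612  0.0395] centre rel [-0.0014 -0.    ] bbox [-0.039 -0.038 -0.064] [0.034 0.049 0.04 ]
top tcp [0.4374 0.1741 0.0617] n 199 11 z range rel [-0.0629  0.0128] centre rel [ 0.0034 -0.063 ] bbox [-0.018 -0.049 -0.067] [ 0.025 -0.019  0.013]
```

```bash
python3 -m inch '[[0,0,0.5,0,0,0,40],[0,0,0.6,0,0,0,40],[0,0,0.5,0,0,0,40],[0,0,0.4,0,0,0,40],[0,0,0.3,0,0,0,40],[0,0,0.2,0,0,0,40]]';python3 -c "
from h import *
to((.437,.1735,.0338))"
```

```text
time: 23.88
tcp_pos: [0.4386, 0.1744, 0.0354]
tool_rot: [0.002, 0.707, 0.707, 0.001]
force: [-0.2, 0.2, -5.1]
width: 0.0566
t 23.88 pos [0.4386 0.1744 0.0354] F [-0.2  0.2 -5.1] w 0.0566 turn [0.3 0.  0. ]
  -> (0.437, 0.1735, 0.0338) tool cm [-0.09 -0.16  0.16]
```

```bash
python3 -m inch '[[0,-0.1,0.2,0,0,0,40],[0,0,0.2,0,0,0,40],[0,0,0.15,0,0,0,40]]';python3 -c "
from h import *
to((.437,.1735,.0338))"
```

```text
time: 24.13
tcp_pos: [0.4383, 0.1745, 0.0338]
tool_rot: [0.002, 0.707, 0.707, 0.002]
force: [-4.3, -1.9, 11.1]
width: 0.057
t 24.13 pos [0.4383 0.1745 0.0338] F [-4.3 -1.9 11.1] w 0.057 turn [0.4 0.  0. ]
  -> (0.437, 0.1735, 0.0338) tool cm [-0.1  -0.13  0.  ]
```

Contact at the expected height. Release and rise.

```bash
python3 -m inch '[[0,0,0.1,0,0,0,40],[0,0,0,0,0,0,100],[0,0,0,0,0,0,100],[0,0,0,0,0,0,100],[0,0,-1,0,0,0,100],[0,0,-3,0,0,0,100],[0,0,-3,0,0,0,100],[0,0,-2,0,0,0,100]]'; python3 -m inch '[[0,0,-1,0,0,0,100],[0,0,-0.3,0,0,0,100],[0,0,0,0,0,0,100]]' > /dev/null; python3 -c "
from h import *
to((.6305,.2455,.12))
A=cloud('side')[0]; m=(np.hypot(A[...,0]-.4355,A[...,1]-.1745)<.033)&(A[...,2]>.045)&(A[...,2]<.09);P=A[m];print(len(P),P[:,2].max())
P=P[P[:,2]>.065];print(cv2.minEnclosingCircle(P[:,:2].astype(np.float32)*1000),P.mean(0))"
```

```text
time: 24.8
tcp_pos: [0.4369, 0.1742, 0.1263]
tool_rot: [0.002, 0.707, 0.707, 0.001]
force: [0.7, 0.5, -0.8]
width: 0.0854
t 25.05 pos [0.4398 0.1751 0.1466] F [-0.4  0.  -0. ] w 0.0853 turn [ 0.9 -0.1  0. ]
  -> (0.6305, 0.2455, 0.12) tool cm [ 7.03 19.03  2.96]
641 0.0787238225174199
((436.2297058105469, 174.65115356445312), 30.161598205566406) [0.43661594 0.17594592 0.07375265]
```

Seated (top 0.0787 against 0.077 nominal). Now the 21 socket.

```bash
python3 -m inch '[[0.7,2,0.2,0.8,0,0,100],[1.25,3.5,0.2,0,0,0,100],[1.3,3.6,0.3,0,0,0,100],[1.3,3.6,0.3,0,0,0,100],[1.1,2.9,0.3,0,0,0,100],[0.6,1.7,0.2,0,0,0,100],[0.3,0.8,0.2,0,0,0,100],[0.1,0.3,0.1,0,0,0,100]]' >/dev/null; python3 -m inch '[[0,0,0.05,0,0,0,100],[0,0,0.07,0,0,0,100]]'; python3 -c "
from h import *
to((.6305,.2455,.085))"
```

```text
time: 25.93
tcp_pos: [0.624, 0.2427, 0.1108]
tool_rot: [-0.006, 0.707, 0.707, -0.009]
force: [-0.2, 0.8, 0.5]
width: 0.0854
t 25.93 pos [0.624  0.2427 0.1108] F [-0.2  0.8  0.5] w 0.0854 turn [-1.2  0.2  0. ]
  -> (0.6305, 0.2455, 0.085) tool cm [0.29 0.7  2.56]
```

```bash
python3 -m inch '[[0.2,0.4,0.6,-1.1,0.2,0,100],[0.1,0.2,1,0,0,0,100],[0,0.1,1,0,0,0,100],[0,0,0.6,0,0,0,100],[0,0,0.3,0,0,0,100],[0,0,0.1,0,0,0,100],[0,0,0.05,0,0,0,100]]' >/dev/null; python3 -c "
from h import *
to((.6305,.2455,.016))"
```

```text
t 26.52 pos [0.6268 0.2442 0.0704] F [ 0.6 -0.3 -0.1] w 0.0856 turn [-0.5  0.1  0. ]
  -> (0.6305, 0.2455, 0.016) tool cm [0.14 0.41 5.44]
```

```bash
python3 -m inch '[[0.1,0.2,0.5,-0.4,0,0,100],[0,0.1,0.8,0,0,0,100],[0,0,1,0,0,0,100],[0,0,0.8,0,0,0,100],[0,0,0.6,0,0,0,100],[0,0,0.4,0,0,0,100],[0,0,0.2,0,0,0,100],[0,0,0.1,0,0,0,100]]' >/dev/null; python3 -c "
from h import *
to((.6305,.2455,.016))"
```

```text
t 27.18 pos [0.6302 0.2452 0.0219] F [-1.   0.5  1. ] w 0.0856 turn [-0.   0.1 -0. ]
  -> (0.6305, 0.2455, 0.016) tool cm [0.03 0.03 0.59]
```

```bash
python3 -m inch '[[0,0,0.3,0,0,0,100],[0,0,0.1,0,0,0,15],[0,0,0.07,0,0,0,15],[0,0,0.07,0,0,0,15],[0,0,0.05,0,0,0,15],[0,0,0.05,0,0,0,15],[0,0,0.05,0,0,0,15],[0,0,0.05,0,0,0,15]]' 70; python3 -m inch '[[0,0,0,0,0,0,15],[0,0,-1,0,0,0,15],[0,0,-3,0,0,0,15],[0,0,-3.5,0,0,0,15],[0,0,-2,0,0,0,15],[0,0,-1.5,0,0,0,15],[0,0,-0.6,0,0,0,15],[0,0,-0.1,0,0,0,15]]'
python3 -c "
from h import *
held(.016,-.018,-.003)
to((.4475,-.025,.13))"
```

```text
time: 27.85
tcp_pos: [0.6311, 0.2455, 0.0163]
tool_rot: [0.001, 0.707, 0.707, 0.0]
force: [-1.3, 0.4, 3.5]
width: 0.0306
time: 28.52
tcp_pos: [0.6289, 0.2451, 0.1363]
tool_rot: [-0.001, 0.707, 0.707, -0.003]
force: [-0.4, 0.1, -2.4]
width: 0.0308
side tcp [0.6289 0.2451 0.136 ] n 501 66 z range rel [-0.0138  0.0377] centre rel [-0.0017 -0.0009] bbox [-0.025 -0.017 -0.016] [0.023 0.018 0.04 ]
top tcp [0.6283 0.2449 0.1347] n 124 17 z range rel [-0.0135  0.0363] centre rel [-0.0005  0.0008] bbox [-0.022 -0.017 -0.015] [0.021 0.001 0.037]
t 28.62 pos [0.6283 0.2449 0.1347] F [ 0.5  0.  -2.1] w 0.0306 turn [-0.4  0.2 -0. ]
  -> (0.4475, -0.025, 0.13) tool cm [-26.99 -18.08   0.69]
```

```bash
python3 -m inch '[[-1.6,-1.05,0,-0.4,0.2,0,15],[-3,-2,0,0,0,0,15],[-3.2,-2.15,0,0,0,0,15],[-3.2,-2.15,0,0,0,0,15],[-3.2,-2.15,0,0,0,0,15],[-3.2,-2.15,0,0,0,0,15],[-3.2,-2.15,0,0,0,0,15],[-2.6,-1.7,0,0,0,0,15]]' >/dev/null; python3 -m inch '[[-1.6,-1.1,0.05,0,0,0,15],[-0.8,-0.5,0.05,0,0,0,15],[-0.3,-0.2,0.05,0,0,0,15],[0,0,0.05,0,0,0,15],[0,0,0.05,0,0,0,15]]'
python3 -c "
from h import *
to((.4485,-.025,.10))"
```

```text
time: 29.7
tcp_pos: [0.4372, -0.0214, 0.1154]
tool_rot: [-0.011, 0.706, 0.708, -0.009]
force: [-0.8, 0.1, -2.1]
width: 0.0305
t 29.7 pos [ 0.4372 -0.0214  0.1154] F [-0.8  0.1 -2.1] w 0.0305 turn [-1.6 -0.2  0.2]
  -> (0.4485, -0.025, 0.1) tool cm [-0.36  1.18  1.5 ]
```

```bash
python3 -m inch '[[-0.2,0.5,0.5,-1.5,-0.2,0.2,15],[-0.1,0.4,0.8,0,0,0,15],[0,0,0.8,0,0,0,15],[0,0,0.6,0,0,0,15],[0,0,0.3,0,0,0,15],[0,0,0.1,0,0,0,15],[0,0,0.07,0,0,0,15]]'>/dev/null
python3 -c "
from h import *
to((.4485,-.025,.06))
held(.016,-.018,-.003)"
```

```text
t 30.28 pos [ 0.449  -0.0202  0.0792] F [-0.3 -0.1 -1.7] w 0.0307 turn [-0.2 -0.1  0.3]
  -> (0.4485, -0.025, 0.06) tool cm [-0.48 -0.04  1.92]
side tcp [ 0.449  -0.0203  0.0792] n 453 64 z range rel [-0.0695  0.0376] centre rel [-0.0034  0.0287] bbox [-0.026 -0.048 -0.07 ] [0.021 0.05  0.039]
top few 0
```

```bash
python3 -m inch '[[-0.25,0,0.5,-0.2,0,0.2,15],[-0.2,0,0.6,0,0,0,15],[0,0,0.4,0,0,0,15],[0,0,0.2,0,0,0,15],[0,0,0.1,0,0,0,15],[0,0,0.07,0,0,0,15]]'>/dev/null
python3 -c "
from h import *
to((.4485,-.025,.0313))
p=optics.snapshot('side')[0];cv2.imwrite('pics/a6.png',cv2.resize(p[150:280,260:420],(640,520)))"
```

```text
t 30.88 pos [ 0.4496 -0.0259  0.0597] F [-0.8  0.3 -2.1] w 0.0308 turn [ 0.1 -0.   0. ]
  -> (0.4485, -0.025, 0.0313) tool cm [ 0.09 -0.11  2.84]
```

View pics/a6.png

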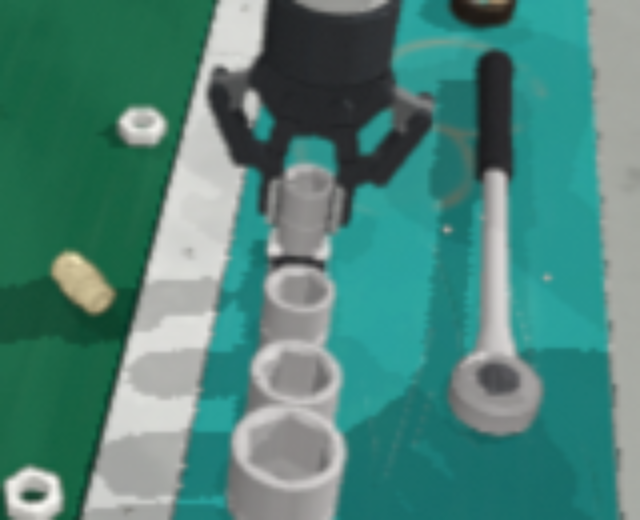

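The three placed sockets stand in order, and the 21 socket at (305,210) is over the last clip beside the eye. Lower.

```bash
python3 -m inch '[[0.05,-0.1,0.5,0,0,0,15],[0,0,0.6,0,0,0,15],[0,0,0.6,0,0,0,15],[0,0,0.4,0,0,0,15],[0,0,0.3,0,0,0,15],[0,0,0.2,0,0,0,15]]';python3 -c "
from h import *
to((.4485,-.025,.0313))"
```

```text
time: 31.43
tcp_pos: [0.4488, -0.0252, 0.0313]
tool_rot: [0.001, 0.707, 0.707, 0.001]
force: [0.2, -0.2, -1.3]
width: 0.0309
t 31.43 pos [ 0.4488 -0.0252  0.0313] F [ 0.2 -0.2 -1.3] w 0.0309 turn [ 0.2 -0.   0. ]
  -> (0.4485, -0.025, 0.0313) tool cm [ 0.02 -0.03  0.  ]
```

No lateral or vertical force yet, so nudge down to firm contact.

```bash
python3 -m inch '[[0,0,0.2,0,0,0,15],[0,0,0.15,0,0,0,15]]'
```

```text
time: 31.6
tcp_pos: [0.449, -0.0252, 0.0311]
tool_rot: [0.001, 0.707, 0.708, 0.001]
force: [-7.6, 1.2, 22.7]
width: 0.0309
```

```bash
python3 -m inch '[[0,0,0.05,0,0,0,15],[0,0,0,0,0,0,100],[0,0,0,0,0,0,100],[0,0,0,0,0,0,100],[0,0,-1,0,0,0,100],[0,0,-3,0,0,0,100],[0,0,-3,0,0,0,100],[0,0,-3,0,0,0,100]]'; python3 -m inch '[[-1.5,0,-2,0,0,0,100],[-3,0,-1,0,0,0,100],[-3,0,0,0,0,0,100],[-3,0,0,0,0,0,100],[-3,0,0,0,0,0,100],[-2,0,0,0,0,0,100],[-1,0,0,0,0,0,100],[0,0,0,0,0,0,100]]'; python3 -c "
from h import *
P={n:cloud(n) for n in('top','side')}
for n,c,h in [('21',(.4475,-.025),.065),('27',(.443,.042),.068),('34',(.4385,.1157),.072),('41',(.4355,.1735),.077)]:
  for k in P:
    A=P[k][0];m=(np.hypot(A[...,0]-c[0],A[...,1]-c[1])<.034)&(A[...,2]>h-.009)&(A[...,2]<h+.01);Q=A[m]
    cc,r=cv2.minEnclosingCircle(Q[:,:2].astype(np.float32)*1000);print(n,k,len(Q),np.round(cc,1),round(2*r,1),np.percentile(Q[:,2],90).round(4))
cv2.imwrite('pics/f.png',np.vstack([cv2.resize(P['side'][1][160:300,260:420],(640,300)),cv2.resize(P['top'][1][220:300,160:360],(640,256))]))"
```

```text
time: 32.27
tcp_pos: [0.4455, -0.0246, 0.129]
tool_rot: [-0.004, 0.707, 0.708, -0.002]
force: [-0.1, 0.3, -0.7]
width: 0.0855
time: 32.93
tcp_pos: [0.4502, -0.1973, 0.1673]
tool_rot: [0.004, 0.705, 0.709, 0.001]
force: [0.2, -0.0, -1.0]
width: 0.0853
21 top 94 [449.1 -24.7] 31.5 0.0668
21 side 95 [448.  -24.6] 32.7 0.0652
27 top 152 [445.1  43.5] 40.0 0.0694
27 side 142 [443.   43.5] 42.2 0.0684
34 top 249 [438.4 120.3] 58.8 0.0743
34 side 221 [438.3 120.3] 58.3 0.0735
41 top 309 [438.6 174.3] 58.3 0.0788
41 side 320 [436.6 174.7] 59.8 0.0775
```

View pics/f.png

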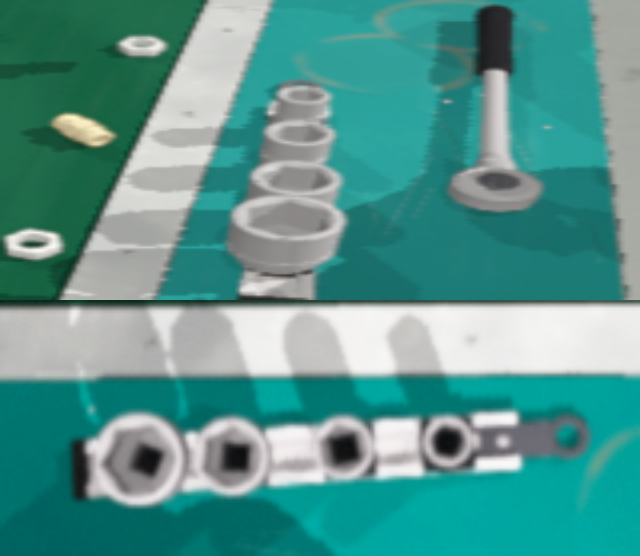

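All four sockets sit upright on their clips in order from the eye. Top heights match to 1–2 mm. The 34's circle just picked up points from its neighbour. Handing in.

```bash
python3 -c "
from plant import workorder,monitor
print(monitor.get_state()['time']);print(workorder.finish_job())"
```

```text
33.0333
the job is handed in; nothing more can be done
None
```

All four sockets are back on the rail and the job is handed in, at about 33 s of the 96 s allowed. From the hanging eye outward they stand 21, 27, 34, 41, each mouth up. No verdict came back.

- **Heights:** both cameras put the socket tops within about 2 mm of the fully seated heights. They read 0.065–0.067, 0.068–0.069, 0.074 and 0.078–0.079 m, against 0.065, 0.068, 0.072 and 0.077 m.
- **Position on the posts:** the 21, 27 and 41 measured about 1–3 mm from their posts' axes.
- **One check that failed:** in the last look the 34's circle fit took in points from the 41 beside it (58 mm instead of 49 mm), so that reading is no use. Its fit just after release, before the 41 was placed, was about 1 mm off its post.
- **Regrasp:** the first grip on the 27 was about 10 mm off-centre, so I set it back on the belt and gripped it again before placing it.
- **Forces:** the highest wrist-force reading I saw was about 49 N, while seating the 27 and the 34. I did not read it within each move.
- **End state:** the gripper is open and clear of the rail, touching nothing.

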